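# Find the runout of an eccentric shaft under a dial indicator

### The job

Slide the gauge stand's arm down until the indicator's plunger rests on the eccentric and is pressed in about half its travel, then turn the shaft gently in the V-blocks, without forcing or lifting it, through the low spot and on to the high spot of the eccentric. Leave the high spot straight under the plunger, with the plunger still riding on it and the shaft lying in its V-blocks. Keep your fingers off the plunger and do not disturb the cup, the spare ring or the spanner.

Things in the scene. Friction and masses are not known exactly. Their poses are not given: they have to be found in the camera images.
- plate: Speckled granite plate, 260 (its x) by 320 (its y) by 60 mm, fixed; the V-blocks and the gauge stand are fixed on it. Origin at table height straight below the indicator's plunger, z up, y along the shaft. It reaches from y = -85 to +235 mm, so the hand crank hangs over its -y edge. The stand's 22 mm column is at y = +160 mm, its top 255 mm above the table.
- vblock (a point): Point on the shaft's resting axis at the middle of the V-block next to the crank (y = -65 mm; its twin is at +65 mm). Plain steel, 90-degree V, each 64 mm across the shaft, 30 mm along it, top about 1 mm above the axis.
- shaft: Loose steel shaft, 30 mm diameter, 200 mm long, about 1.3 kg with all it carries, lying in the V-blocks along the plate's y, axis 120 mm above the table. Origin on its axis under the plunger; y along the shaft. It takes 1 to 3 N at the crank grip to turn, either way, any number of turns, and stays where left. Only its weight holds it: about 5 N up or sideways on the grip begin to lift that end.
- eccentric (a point): Point on the shaft's axis in the middle of the eccentric, under the plunger. The eccentric is a plain steel disc, 50 mm diameter, 18 mm wide, its centre 4 mm off the shaft's axis (8 mm between low and high spot). It is fixed to the shaft at an angle that differs each time and is not reported.
- grip (a point): Middle of the hand crank's freely revolving grip: black cylinder, 18 mm diameter, 60 mm long, parallel to the shaft, 128 mm from the shaft's origin towards -y and 30 mm off the shaft's axis (the crank's throw). Starts within 70 degrees of straight up; its angle to the eccentric differs each time. The crank is fixed to the shaft. The grip's orientation means nothing: it spins.
- knob (a point): Centre of the top face of the black knob (26 mm diameter, 26 mm high, on a neck 14 mm thick and 48 mm high) on the stand's arm, 85 mm from the plunger towards the plate's +y. The arm is slid up and down by it.
- stand_arm (a joint): How far the stand's arm has been slid down its column, 0 (top) to 0.060 m. A friction brake holds it wherever it is left; it takes 5 to 15 N at the knob to slide it.
- spindle: The indicator's plunger, a 5 mm rod under the dial with an 8 mm ball tip; origin at the lowest point of the ball, z up. Free, with the arm at 0, the tip is 172 mm above the table. On the eccentric of the seated shaft it is 141 mm above the table at the low spot, 149 mm at the high spot.
- travel (a joint): How far the plunger is pressed into the indicator: 0 (free) to 0.022 m (bottomed). Spring: about 0.6 N free, 2 N fully in.
- dial (a point): Centre of the dial's white face (72 mm case, black ticks), which looks to the plate's +x. The black needle stands straight up when the plunger is free and turns clockwise as it is pressed in: one turn for 25 mm, one tick for 1 mm. The top of the case stands 8 mm higher than the knob.
- cup: Bystander: loose stainless weighing cup, 76 mm diameter, 95 mm high, on the table beside the crank end; origin under its base.
- spare: Bystander: loose spare steel ring, 50 mm diameter, 18 mm high, lying on the granite; origin under its centre.
- spanner: Bystander: loose steel spanner, 150 mm long, lying on the table beyond the plate (+x); origin under its middle.

How it is judged:
On the way, in this order (a step that is already met when the one before it is completed fails the run):
1. The plunger rests on the eccentric, pressed in 6 to 16 mm (contact force between spindle and shaft above 0.2 N and z of shaft in the frame of plate below 0.121 m and value of joint travel between 0.006 and 0.016 m), for 0.3 s.
2. The low spot of the eccentric has come under the riding plunger, the shaft seated (tip less than 141.1 mm above the table: within about 20 degrees of the low spot) (contact force between spindle and shaft above 0.2 N and z of shaft in the frame of plate below 0.121 m and z of spindle in the frame of plate below 0.1411 m), for 0.15 s.
At the end, for the whole second after the job is handed in: The high spot of the eccentric is under the plunger within about 20 degrees (tip more than 148.3 mm above the table), the plunger rides on it pressed in between 2 and 21.2 mm, the shaft lies seated in both V-blocks (origin 118 to 121 mm above the table), and shaft and plunger are at rest (contact force between spindle and shaft above 0.2 N and z of shaft in the frame of plate between 0.118 and 0.121 m and z of spindle in the frame of plate above 0.1483 m and value of joint travel between 0.002 and 0.0212 m and angular speed of shaft below 0.05 rad/s and linear speed of spindle below 0.005 m/s); the robot touches nothing.
It fails at once if The plunger is bottomed in the indicator (pressed in more than 21.2 mm) or loaded with more than 8 N (value of joint travel above 0.0212 m or contact force between spindle and shaft above 8 N).
It fails at once if The shaft is lifted out of its V-blocks (by more than 2 mm at its middle, or tilted by 0.04 rad) or shoved 8 mm along (z of shaft in the frame of plate above 0.122 m or angle between the y axis of shaft and the y axis of plate, either way round above 0.04 rad or y of shaft in the frame of plate above 0.008 m or y of shaft in the frame of plate below -0.008 m).
It fails at once if The shaft is forced into its V-blocks with more than 45 N (contact force between shaft and plate above 45 N).
It fails at once if The gripper touches the plunger (contact force between any of the fingers, the arm and spindle above 0.5 N).
It fails at once if The cup, the spare ring or the spanner is moved by more than 10 mm (distance of any of cup, spare, spanner from where it was at the start of the episode above 0.01 m).
It also fails if it takes over 72 s, if anything falls off the work surface, if the arm or the gripper's body presses on something with over 40 N, if the wrist force passes 120 N, or if a joint passes its speed limit or range.

### The arm

A 6-joint arm with a two-finger parallel gripper is mounted at the origin on the work surface. World frame = base frame: x ahead of the robot, y to its left, z up, the work surface at z = 0. Lengths are in m, angles in rad, forces in N, time in s.
With the tool pointing down it reaches from about 0.375 to 0.9 m from the base axis. Payload 3.1 kg.
Tool frame: the origin (TCP) lies between the finger pads; the fingertips stand 19 mm ahead of it and the grasp point (between the pads) is the TCP; z points along the fingers, y is the line along which they close (so a half turn about z gives the same grasp; the last joint's range is limited). The gripper opens to 87 mm and grips with 3 to 60 N. Pads are 19 mm wide; open, the fingers measure 117 mm over their backs; the gripper's body (75 mm by 190 mm) begins 51 mm behind the grasp point.
Start: joints at [1.155, 0.527, 1.433, -0, 1.181, -0.178], TCP at [0.147, 0.608, 0.242] pointing down, gripper open.
Joint ranges: [-3.08, 3.08], [-0.75, 2.2], [0.22, 2.44], [-1.43, 4.57], [0, 2.65], [-2.85, 2.85]. Speed limits (rad/s): [2.79, 2.79, 3.14, 3.14, 3.14, 3.14].

### API

Orientations are given as a unit quaternion [x, y, z, w].
In Python, from rig import robot, camera, camera_info, hand_in gives the robot as it stands.
- The arm moves only by the shell command python3 -m handwheel 'ROWS' [FORCE]. ROWS is a JSON object of lists of equal length, an entry for each row: "hand": the opening, from 0 (shut) to 1 (fully open); "translation": the shift along the world's x, y, z in mm, a list of three; "turn": the turn, a rotation vector about the world's x, y, z in rad, a list of three. In form: {"hand": [hand, ...], "translation": [[tx, ty, tz], ...], "turn": [[ax, ay, az], ...]}. A call has 1 to 12 rows; each row is the pose to reach, as a shift and turn from the pose commanded when the call began; what a row does not reach only later rows make up. A row lasts 1/12 s, in which the tool goes at most 41.7 mm and 7.16 degrees, less where a joint would pass 70% of its speed; a pose out of reach is approached as far as the arm can. A call with a gripper value outside its range is refused whole. The fingers move at their own pace and stop on an object; FORCE is the grip in N (left out, the last holds). Time passes only in rows, so rows that repeat a pose let the fingers close. It gives the time, the measured TCP pose, the force, the opening and the grip force at its end, in the units of the state.
- robot.get_obs(): the state, without advancing time (a new reading comes with each control period).
- camera(name): name is "side" or "top" or "wrist"; returns (picture, depth): 384x512x3 uint8, red, green, blue; 384x512 float32, m along the optical axis (not along the pixel's ray), 0 where there is no reading.
- camera_info(name): a dict with "vertical_fov" (degrees; the focal length in pixels is half the picture's height over the tangent of half this angle, whatever the lens; pixels are square), "cx", "cy" (the principal point, pixels), "k1" (the pictures are not rectified: a ray, as slopes to the right and down, at radius r is drawn at 1 + k1 r^2 times it, then the intrinsics apply), "world_from_camera" (4x4, takes a point from camera to world coordinates). Camera axes: x right, y down, z forward; pixel columns grow to the right and rows downward; lengths in m; the calibration is good to about 2 mm. A picture is of the moment at which its call begins: read the wrist's pose just before it. camera_info takes no time and is no camera call; for the wrist camera it gives the pose at the moment of the call.
- hand_in(): hands the job in; it is judged then, once.
The state is a dict: "time": time; "q": joint angles; "joint_velocities": joint speeds; "joint_torque": joint torques, N m; "position": TCP position; "tool_rot": TCP orientation; "ft_force": force on the tool from outside, world axes, zero at the start; "moment": the same for the moment, N m; "grip_width": finger opening in m; "grip_force": force on a finger pad.
Only numpy, scipy, OpenCV 4.12 (cv2) and the standard library are available. Lean on these libraries where they do the work, as an engineer would, in place of code of your own. Each camera call takes 0.05 s, during which the arm holds its last target. There are 200 camera calls.

## Working session

There is one attempt and no reset: what is moved stays moved. The work goes in short steps, Python scripts to look and compute and a shell command to move; the robot and the scene stay as the last step left them, time stands still between calls to the robot, and variables do not carry over. Pictures are saved under pics/ and viewed, at most 10 in all, crops included, and the job is handed in when it is done.

```bash
mkdir -p pics; ls
cat > h.py <<'E'
import numpy as np, cv2
from rig import robot, camera, camera_info, hand_in
def K(ci):
    f=192/np.tan(np.radians(ci["vertical_fov"])/2)
    return f
def ray(ci,u,v):
    f=K(ci); xd=np.array([(u-ci["cx"])/f,(v-ci["cy"])/f]); x=xd.copy()
    for _ in range(20): x=xd/(1+ci["k1"]*(x@x))
    return np.array([x[0],x[1],1])
def pt(ci,d,u,v):
    z=d[int(round(v)),int(round(u))]; T=np.array(ci["world_from_camera"])
    return T[:3,:3]@(ray(ci,u,v)*z)+T[:3,3]
def onz(ci,u,v,z):
    T=np.array(ci["world_from_camera"]); r=T[:3,:3]@ray(ci,u,v)
    return T[:3,3]+r*(z-T[2,3])/r[2]
def snap(n,tag):
    ci=camera_info(n); im,d=camera(n)
    cv2.imwrite(f"pics/{tag}.png",im[:,:,::-1]); np.savez(f"pics/{tag}.npz",d=d,im=im); 
    import pickle; pickle.dump(ci,open(f"pics/{tag}.pkl","wb")); return ci,im,d
def load(tag):
    import pickle; z=np.load(f"pics/{tag}.npz"); return pickle.load(open(f"pics/{tag}.pkl","rb")),z["im"],z["d"]
E
python3 - <<'E'
from h import *
a=snap("side","s1")[1];b=snap("top","t1")[1]
print(robot.get_obs())
for n in("side","top"):print(camera_info(n))
E
```

```text
pics
{'time': 0.1, 'q': array([ 1.15552882e+00,  5.28407921e-01,  1.43376221e+00, -5.49717718e-05,
        1.18143471e+00, -1.78453022e-01]), 'joint_velocities': array([ 0.000545  , -0.00068038, -0.00079373, -0.00010895,  0.00043506,
       -0.00083848]), 'joint_torque': array([-5.88732819e-04, -4.40985203e+01, -1.77151072e+01,  6.34984835e-02,
        5.33855672e-02, -3.00545150e-05]), 'position': array([0.14632842, 0.60698091, 0.24065194]), 'tool_rot': array([ 1.18120308e-01,  9.92998781e-01, -9.69522212e-04, -2.69995515e-04]), 'ft_force': array([-0.80924263, -0.59802224,  0.10226318]), 'moment': array([ 0.00256547,  0.00135219, -0.00467694]), 'grip_force': 0.0, 'grip_width': 0.08725458630561567}
{'vertical_fov': 57.97044728064914, 'cx': 251.87087606024102, 'cy': 197.25330520165687, 'k1': -0.10695039436121806, 'world_from_camera': array([[-8.17742356e-01, -3.63067655e-01,  4.46631075e-01,
         2.22035303e-01],
       [-5.75584318e-01,  5.16305036e-01, -6.34138630e-01,
         5.35669302e-01],
       [-3.62647315e-04, -7.75635860e-01, -6.31180545e-01,
         7.34117595e-01],
       [ 0.00000000e+00,  0.00000000e+00,  0.00000000e+00,
         1.00000000e+00]])}
{'vertical_fov': 47.09791959574593, 'cx': 261.69822670538707, 'cy': 190.2378093838842, 'k1': -0.15714243509775314, 'world_from_camera': array([[ 0.01402351, -0.99836374,  0.0554363 ,  0.53710156],
       [-0.99970044, -0.01511136, -0.01925315, -0.00142108],
       [ 0.02005937, -0.05514969, -0.99827658,  1.32263653],
       [ 0.        ,  0.        ,  0.        ,  1.        ]])}
```

View pics/s1.png

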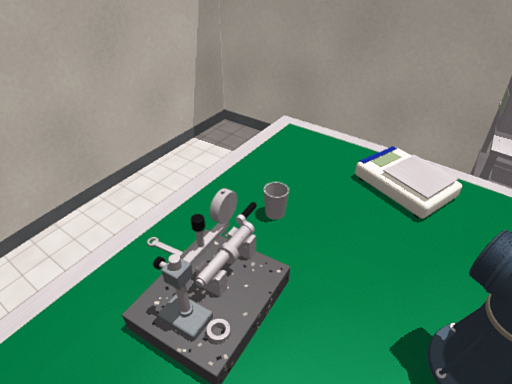

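View pics/t1.png

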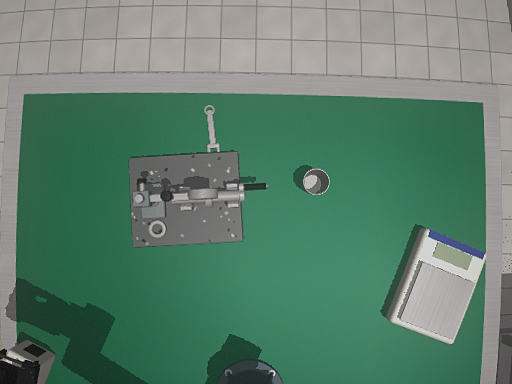

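The side view shows the stand with the dial at (224,206), the knob at (198,222) and the grip at (248,211). In the top view the plate covers about (130–243, 152–247), the knob is near (167,196), the grip near (256,186) and the cup near (316,181). I'll enlarge both.

Run:
```python
from h import *
ci,im,d=load("t1"); c=cv2.resize(im[140:260,120:280],None,fx=5,fy=5,interpolation=cv2.INTER_CUBIC); cv2.imwrite("pics/t1c.png",c[:,:,::-1])
P=np.array([[onz(ci,u,v,.06)for u,v in((130,157),(239,152),(243,241),(135,247))]]);print(P)
for n,(u,v) in dict(knob=(167,196),grip=(256,186),cup=(316,181)).items(): print(n,pt(ci,d,u,v))
ci,im,d=load("s1"); c=cv2.resize(im[180:300,130:270],None,fx=5,fy=5,interpolation=cv2.INTER_CUBIC); cv2.imwrite("pics/s1c.png",c[:,:,::-1])
for n,(u,v) in dict(knob=(198,217),grip=(248,211)).items(): print(n,pt(ci,d,u,v))
```

```text
[[[0.69829441 0.35893491 0.06      ]
  [0.71675922 0.04130299 0.06      ]
  [0.4611631  0.02561967 0.06      ]
  [0.43796603 0.33689739 0.06      ]]]
knob [0.57725675 0.20020031 0.29598226]
grip [ 0.61310458 -0.00865879  0.15315699]
cup [ 0.64097725 -0.19076937  0.00067967]
knob [0.58024051 0.20235817 0.2968854 ]
grip [ 0.612001   -0.00084572  0.1492557 ]
```

View pics/t1c.png

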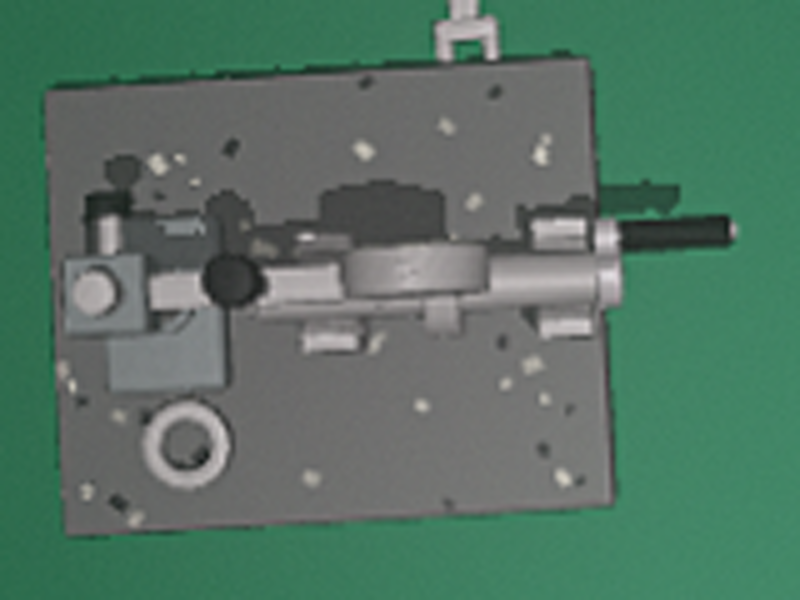

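View pics/s1c.png

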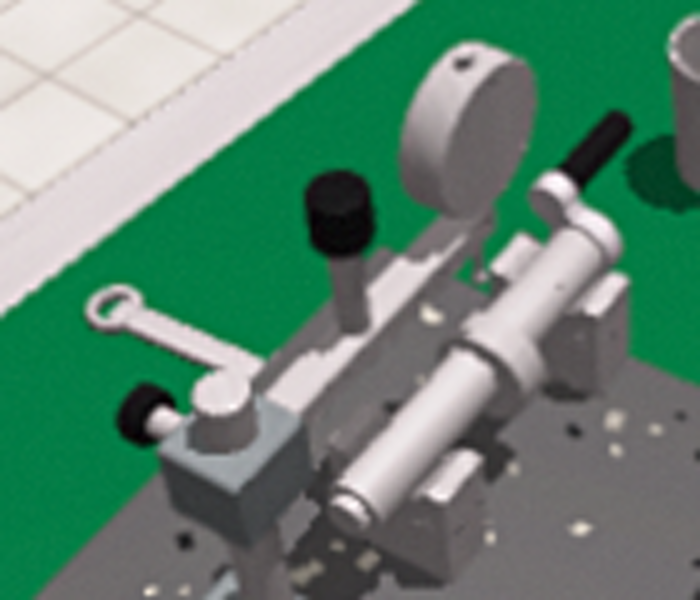

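The crops agree with the given layout. The knob top is near z 0.297, and the grip leans about 40° towards +x. I'll fit cylinders to the depth points to get the shaft axis, the eccentric's offset and the grip.

```bash
cat > fit.py <<'E'
from h import *
from scipy.optimize import least_squares
YAW=0.065; O=np.array([0.583,0.116])
def cloud(ci,d):
    T=np.array(ci["world_from_camera"]);f=K(ci)
    v,u=np.mgrid[0:384,0:512]; Km=np.array([[f,0,ci["cx"]],[0,f,ci["cy"]],[0,0,1.]])
    x=np.stack([(u-ci["cx"])/f,(v-ci["cy"])/f],-1); xd=x.copy()
    for _ in range(15): x=xd/(1+ci["k1"]*(x**2).sum(-1,keepdims=True))
    p=np.concatenate([x,np.ones_like(x[...,:1])],-1)*d[...,None]
    return p@T[:3,:3].T+T[:3,3]
def plate(p,yaw=YAW,o=O):
    c,s=np.cos(yaw),np.sin(yaw); q=p.copy(); a=p[...,0]-o[0];b=p[...,1]-o[1]
    q[...,0]=c*a+s*b; q[...,1]=-s*a+c*b; return q
def circ(P,r,g):
    m=(np.hypot(P[:,0]-g[0],P[:,1]-g[1])<r+.007)&(np.hypot(P[:,0]-g[0],P[:,1]-g[1])>r-.007);Q=P[m]
    s=least_squares(lambda c:np.hypot(Q[:,0]-c[0],Q[:,1]-c[1])-r,g,loss="soft_l1",f_scale=.001)
    return s.x,len(Q),np.sqrt(np.mean(s.fun**2))
def report(tag):
    ci,im,d=load(tag); p=plate(cloud(ci,d)); ok=(d>0)
    X=p[ok]; C=im[ok].astype(int)
    for nm,lo,hi in(("shaft-",-.045,-.013),("shaft+",.013,.045)):
        m=(X[:,1]>lo)&(X[:,1]<hi)&(X[:,2]>.105)&(X[:,2]<.14)&(abs(X[:,0])<.025)
        print(nm,circ(X[m][:,[0,2]],.015,[0,.12]))
    m=(abs(X[:,1])<.0065)&(X[:,2]>.09)&(X[:,2]<.152)&(abs(X[:,0])<.04)
    print("ecc",circ(X[m][:,[0,2]],.025,[0,.12]))
    m=(X[:,1]<-.105)&(X[:,1]>-.15)&(X[:,2]>.07)&(X[:,2]<.17)&(abs(X[:,0])<.05)&(C.max(1)<70)
    g=X[m]
    if len(g)>5: print("grip",circ(g[:,[0,2]],.009,[g[:,0].mean(),g[:,2].max()-.009]),g[:,1].min(),g[:,1].max())
    m=(abs(X[:,1]-.085)<.02)&(abs(X[:,0])<.02)&(X[:,2]>.235)&(C.max(1)<70); k=X[m]
    if len(k)>5:
        z=np.median(k[k[:,2]>k[:,2].max()-.006][:,2]); t=k[k[:,2]>z-.004]; print("knob",(t[:,:2].max(0)+t[:,:2].min(0))/2,z,len(t))
E
python3 - <<'E'
from fit import *
for t in("s1","t1"): print(t);report(t)
# plate yaw from granite top
for t in("s1","t1"):
    ci,im,d=load(t);X=cloud(ci,d)[d>0]
    m=(abs(X[:,2]-.06)<.006)&(X[:,0]>.4)&(X[:,0]<.78)&(X[:,1]>-.02)&(X[:,1]<.42)
    r=cv2.minAreaRect((X[m][:,:2]*1000).astype(np.float32));print(r)
E
```

```text
s1
shaft- (array([0.00567076, 0.12108626]), 144, np.float64(0.002231931327447191))
shaft+ (array([0.00396715, 0.12118107]), 181, np.float64(0.0027785751296782665))
ecc (array([0.00213649, 0.119255  ]), 84, np.float64(0.0007766708042106561))
grip (array([0.02608599, 0.14467597]), 86, np.float64(0.001059058743166995)) -0.1490483099497817 -0.10544685976149565
knob [0.00267581 0.08938138] 0.29648630870145587 111
t1
shaft- (array([0.0015933, 0.1191263]), 108, np.float64(0.0018706979256377491))
shaft+ (array([0.00201019, 0.12079062]), 31, np.float64(0.001552598480588519))
ecc (array([-0.00055482,  0.1192434 ]), 34, np.float64(0.002268405466331876))
grip (array([0.02139046, 0.14305165]), 93, np.float64(0.0018688237132170322)) -0.1480648276011573 -0.10509483122858831
knob [0.00020663 0.08808646] 0.29523911920784873 87
((581.1217651367188, 195.0142364501953), (261.7998046875, 321.91259765625), 4.252481937408447)
((578.6276245117188, 196.05422973632812), (260.9794006347656, 320.6692199707031), 4.0269293785095215)
```

```bash
sed -i 's/^YAW=.*/YAW=0.072; O=np.array([0.585,0.1205])/' fit.py
python3 -m handwheel '{"hand":[0.8,0.5,0.2,0,0,0,0,0,0,0,0,0],"translation":[[0,0,40],[0,0,80],[20,-20,105],[50,-45,105],[80,-75,105],[110,-100,105],[140,-130,105],[170,-158,105],[200,-186,105],[230,-214,105],[260,-242,105],[290,-270,105]],"turn":[[0,0,-0.1],[0,0,-0.2],[0,0,-0.3],[0,0,-0.4],[0,0,-0.5],[0,0,-0.6],[0,0,-0.7],[0,0,-0.8],[0,0,-0.9],[0,0,-1.0],[0,0,-1.1],[0,0,-1.2]]}' 20
python3 -m handwheel '{"hand":[0,0,0,0,0,0,0,0],"translation":[[30,-28,0],[60,-56,0],[90,-84,0],[120,-112,0],[142,-133,0],[142,-133,0],[142,-133,0],[142,-133,0]],"turn":[[0,0,-0.06],[0,0,-0.06],[0,0,-0.06],[0,0,-0.06],[0,0,-0.06],[0,0,-0.06],[0,0,-0.06],[0,0,-0.06]]}'
python3 - <<'E'
from fit import *
o=robot.get_obs();print(o["q"],o["position"],o["tool_rot"],o["ft_force"],o["time"],o["grip_width"])
a=snap("wrist","w1")[1]; snap("top","t2");report("w1")
print(camera_info("wrist")["world_from_camera"])
E
```

```text
time: 1.1
position: [0.4374, 0.3358, 0.3462]
tool_rot: [0.66, 0.751, -0.0, -0.0]
ft_force: [1.5, 0.5, 0.1]
grip_width: 0.015
grip_force: 0.0
time: 1.77
position: [0.5777, 0.2047, 0.3459]
tool_rot: [0.681, 0.733, -0.001, -0.001]
ft_force: [0.1, -0.0, -0.0]
grip_width: 0.0005
grip_force: 0.0
[1.58137947e-01 4.15234523e-01 1.32876565e+00 7.02491350e-04
 1.39974550e+00 8.43295520e-02] [0.57772791 0.20473331 0.34587348] [ 6.80579683e-01  7.32673199e-01 -6.34369166e-04 -9.36056829e-04] [ 0.09270921 -0.00158663 -0.02592636] 1.7667 0.0004790829773048274
shaft- (array([0.  , 0.12]), 0, np.float64(nan))
shaft+ (array([0.  , 0.12]), 0, np.float64(nan))
ecc (array([0.  , 0.12]), 0, np.float64(nan))
knob [0.01895376 0.10269162] 0.4399126550513116 102
[[ 9.97109098e-01  7.34948103e-02  1.92862768e-02  5.71642623e-01]
 [ 7.59772190e-02 -9.61192158e-01 -2.65211419e-01  2.78632209e-01]
 [-9.53844973e-04  2.65910037e-01 -9.63997377e-01  4.90030437e-01]
 [ 0.00000000e+00  0.00000000e+00  0.00000000e+00  1.00000000e+00]]
  return _methods._mean(a, axis=axis, dtype=dtype,
  ret = ret.dtype.type(ret / rcount)
```

View pics/w1.png

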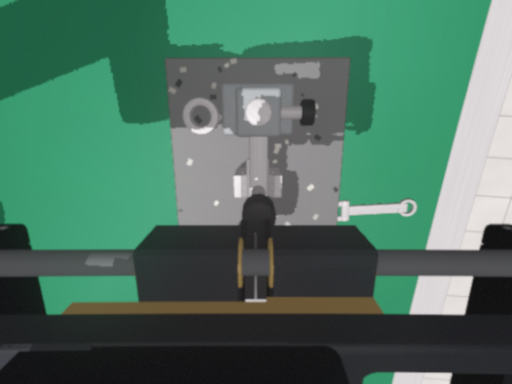

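The wrist view shows the closed fingers at (256,265) right over the knob at (258,212), with the column at (258,110). I'll check the lateral alignment and then press down.

```bash
python3 - <<'E'
from fit import *
ci,im,d=load("w1"); print(onz(ci,258,112,.255), plate(onz(ci,258,112,.255)), onz(ci,258,208,.296))
c=onz(ci,258,112,.255); print("plunger from column", c[:2]-.16*np.array([-np.sin(.072),np.cos(.072)]))
E
python3 -m handwheel '{"hand":[0,0,0,0,0,0,0],"translation":[[0,0,-10],[0,0,-20],[0,0,-26],[0,0,-29],[0,0,-31],[0,0,-33],[0,0,-34]],"turn":[[0,0,0],[0,0,0],[0,0,0],[0,0,0],[0,0,0],[0,0,0],[0,0,0]]}'
```

```text
[0.57399988 0.27974928 0.255     ] [0.00048442 0.15962801 0.255     ] [0.57882916 0.21297276 0.296     ]
plunger from column [0.58550993 0.12016382]
time: 2.45
position: [0.5779, 0.2048, 0.3129]
tool_rot: [0.68, 0.733, -0.0, -0.001]
ft_force: [-2.8, -0.1, 4.2]
grip_width: 0.0008
grip_force: 2.3
```

```bash
python3 -m handwheel '{"hand":[0,0,0,0,0,0,0,0,0,0,0,0],"translation":[[0,0,-2],[0,0,-5],[0,0,-8],[0,0,-12],[0,0,-16],[0,0,-20],[0,0,-24],[0,0,-28],[0,0,-32],[0,0,-35],[0,0,-37],[0,0,-38]],"turn":[[0,0,0],[0,0,0],[0,0,0],[0,0,0],[0,0,0],[0,0,0],[0,0,0],[0,0,0],[0,0,0],[0,0,0],[0,0,0],[0,0,0]]}'
python3 -m handwheel '{"hand":[0,0,0],"translation":[[0,0,0],[0,0,0],[0,0,0]],"turn":[[0,0,0],[0,0,0],[0,0,0]]}'
```

```text
time: 3.45
position: [0.5784, 0.2048, 0.2754]
tool_rot: [0.68, 0.733, 0.0, -0.0]
ft_force: [-3.1, -0.1, 6.2]
grip_width: 0.0005
grip_force: 3.1
time: 3.7
position: [0.5784, 0.2048, 0.2753]
tool_rot: [0.68, 0.733, 0.0, -0.0]
ft_force: [-3.1, 0.0, 5.4]
grip_width: 0.0005
grip_force: 2.7
```

```bash
python3 -m handwheel '{"hand":[0,0,0,0,0.3,0.6,0.8,0.8,0.8,0.8,0.8,0.8],"translation":[[0,0,25],[0,0,60],[6,-30,70],[12,-65,70],[18,-100,70],[24,-135,70],[30,-170,70],[36,-205,70],[38,-221,60],[38,-221,30],[38,-221,0],[38,-221,-20]],"turn":[[0,0,0],[0,0,0],[0,0,0],[0,0,0],[0,0,0],[0,0,0],[0,0,0],[0,0,0],[0,0,0],[0,0,0],[0,0,0],[0,0,0]]}'
python3 -m handwheel '{"hand":[0.8,0.8],"translation":[[0,0,0],[0,0,0]],"turn":[[0,0,0],[0,0,0]]}'
cat >> fit.py <<'E'
def avg(n,tag,N=6):
    D=[]
    for i in range(N): ci,im,d=snap(n,tag); D.append(d)
    D=np.array(D); md=np.median(D,0); np.savez(f"pics/{tag}.npz",d=md,im=im)
E
sed -i 's/O=np.array(\[.*/O=np.array([0.5855,0.1202])/' fit.py
python3 - <<'E'
from fit import *
avg("side","s2");avg("wrist","w2",2);snap("top","t3")
for t in("s2","t3"):print(t);report(t)
o=robot.get_obs();print(o["position"],o["time"],o["ft_force"])
im=load("s2")[1][170:290,130:290]; w=load("w2")[1]
a=cv2.resize(im,(512,384),interpolation=cv2.INTER_CUBIC); c=np.hstack([a,w]); c=cv2.resize(c,(800,300),interpolation=cv2.INTER_AREA); cv2.imwrite("pics/c2.png",c[:,:,::-1])
E
```

```text
time: 4.7
position: [0.6163, -0.0177, 0.2518]
tool_rot: [0.681, 0.732, -0.0, -0.0]
ft_force: [-0.3, 0.4, -0.4]
grip_width: 0.0455
grip_force: 0.0
time: 4.87
position: [0.6166, -0.0168, 0.2535]
tool_rot: [0.681, 0.733, -0.001, -0.001]
ft_force: [1.0, 0.8, 0.8]
grip_width: 0.0594
grip_force: 0.0
s2
shaft- (array([0.00302017, 0.12119215]), 123, np.float64(0.00048530973220920783))
shaft+ (array([0.00233455, 0.12144523]), 146, np.float64(0.0010431382634603229))
ecc (array([-0.00063942,  0.11947962]), 89, np.float64(0.0015201219556991534))
grip (array([0.0222112 , 0.14451891]), 86, np.float64(0.000490710166508414)) -0.14969539259356304 -0.10504127910583005
knob [-6.20269124e-05  8.59923709e-02] 0.25711201840047754 110
t3
shaft- (array([-0.00174309,  0.11959354]), 35, np.float64(0.0019499286228261828))
shaft+ (array([-0.00032197,  0.12170877]), 26, np.float64(0.0010127296108577255))
ecc (array([-0.00475864,  0.11731105]), 41, np.float64(0.0016327985384960826))
knob [-0.0016592   0.08453881] 0.2562785123427114 75
[ 0.61689557 -0.01639436  0.25539505] 5.3167 [ 0.23164096 -0.20260776 -0.90892202]
```

View pics/c2.png

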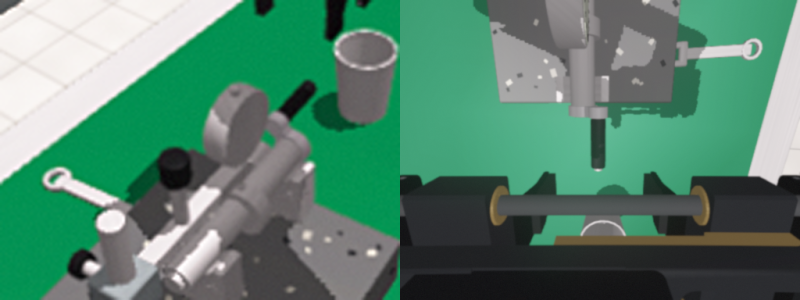

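The side crop shows the eccentric, with the plunger down on it. The wrist crop shows the grip at about (598,140) of the composite, lined up between the fingers. The cylinder fits put the high spot about 120° from up towards -x, and the grip at +40°. I'll lower onto the grip and close gently.

```bash
python3 -m handwheel '{"hand":[0.6,0.6,0.6,0.6,0.6,0.6,0.6,0.6],"translation":[[-2,-5,-25],[-2,-5,-50],[-2,-5,-75],[-2,-5,-95],[-2,-5,-105],[-2,-5,-108],[-2,-5,-108],[-2,-5,-108]],"turn":[[0,0,0],[0,0,0],[0,0,0],[0,0,0],[0,0,0],[0,0,0],[0,0,0],[0,0,0]]}' 4
python3 -m handwheel '{"hand":[0.4,0.3,0.25,0.22,0.2,0.18,0.16,0.14,0.12,0.1,0.1,0.1],"translation":[[0,0,0],[0,0,0],[0,0,0],[0,0,0],[0,0,0],[0,0,0],[0,0,0],[0,0,0],[0,0,0],[0,0,0],[0,0,0],[0,0,0]],"turn":[[0,0,0],[0,0,0],[0,0,0],[0,0,0],[0,0,0],[0,0,0],[0,0,0],[0,0,0],[0,0,0],[0,0,0],[0,0,0],[0,0,0]]}' 4
python3 - <<'E'
from fit import *
o=robot.get_obs();print(o["position"],o["ft_force"],o["moment"],plate(o["position"]))
E
```

```text
time: 5.98
position: [0.6155, -0.0216, 0.1476]
tool_rot: [0.68, 0.733, 0.001, 0.001]
ft_force: [0.0, -0.3, 0.7]
grip_width: 0.0522
grip_force: 0.0
time: 6.98
position: [0.6155, -0.0215, 0.1469]
tool_rot: [0.681, 0.733, 0.001, 0.001]
ft_force: [3.5, 1.6, 0.5]
grip_width: 0.0173
grip_force: 4.0
[ 0.61547245 -0.02150323  0.14688615] [3.45141268 1.6377513  0.4629743 ] [ 0.01504955 -0.53483272 -0.0154458 ] [ 0.01970098 -0.14349225  0.14688615]
```

```bash
python3 -m handwheel '{"hand":[0.1,0.1,0.1,0.1,0.1,0.1,0.1,0.1,0.1,0.1,0.1,0.1],"translation":[[-2.1,-0.2,1.7],[-4.2,-0.3,3.1],[-7,-0.5,4.6],[-9.9,-0.7,5.8],[-13,-0.9,6.6],[-16,-1.2,7.2],[-19.2,-1.4,7.4],[-22.2,-1.6,7.3],[-22.2,-1.6,7.3],[-22.2,-1.6,7.3],[-22.2,-1.6,7.3],[-22.2,-1.6,7.3]],"turn":[[0,0,0],[0,0,0],[0,0,0],[0,0,0],[0,0,0],[0,0,0],[0,0,0],[0,0,0],[0,0,0],[0,0,0],[0,0,0],[0,0,0]]}' 4
python3 - <<'E'
from fit import *
avg("side","s3");report("s3")
o=robot.get_obs();print(o["position"],o["ft_force"],o["moment"],plate(o["position"]))
im=load("s3")[1][170:290,130:290]; a=cv2.resize(im,(800,600),interpolation=cv2.INTER_CUBIC); cv2.imwrite("pics/c3.png",a[:,:,::-1])
E
```

```text
time: 7.98
position: [0.5914, -0.023, 0.1532]
tool_rot: [0.68, 0.733, -0.001, -0.001]
ft_force: [0.8, -0.9, -4.4]
grip_width: 0.0175
grip_force: 4.0
shaft- (array([0.00306988, 0.12120444]), 134, np.float64(0.000450697245491567))
shaft+ (array([0.00224181, 0.12144725]), 143, np.float64(0.0009660983913065211))
ecc (array([0.00228084, 0.11776224]), 85, np.float64(0.0017529291455804221))
grip (array([-0.00936962,  0.16390809]), 121, np.float64(0.004237748246453528)) -0.1495512141659585 -0.10519173283534232
knob [-0.00012854  0.0857506 ] 0.2570153438223345 110
[ 0.59160652 -0.02293985  0.15332518] [-0.15402283 -1.01171947 -4.54636135] [-0.17254711  0.15207103  0.05712362] [-0.00420647 -0.14320828  0.15332518]
```

View pics/c3.png

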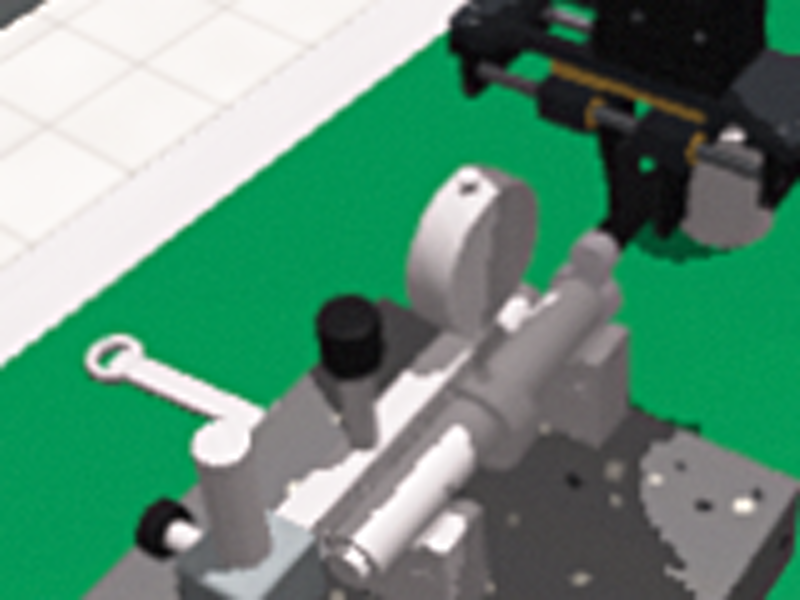

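The eccentric is now within about 10° of the low spot. I'm pulling up about 4 N on the grip, so I'll ease down 1 mm while going on past it.

```bash
python3 -m handwheel '{"hand":[0.1,0.1,0.1,0.1,0.1,0.1],"translation":[[-1.2,-0.1,-1.0],[-2.5,-0.2,-1.5],[-4,-0.3,-1.9],[-5.1,-0.4,-2.2],[-5.1,-0.4,-2.2],[-5.1,-0.4,-2.2]],"turn":[[0,0,0],[0,0,0],[0,0,0],[0,0,0],[0,0,0],[0,0,0]]}' 4
python3 - <<'E'
from fit import *
avg("side","s4",4);report("s4")
o=robot.get_obs();print(o["position"],o["ft_force"],plate(o["position"]))
E
```

```text
time: 8.78
position: [0.588, -0.0235, 0.1522]
tool_rot: [0.681, 0.733, 0.001, 0.001]
ft_force: [2.7, 1.4, -1.3]
grip_width: 0.0178
grip_force: 4.0
shaft- (array([0.00303882, 0.12115086]), 135, np.float64(0.000540673448593034))
shaft+ (array([0.00227733, 0.12137949]), 145, np.float64(0.0009947144711682163))
ecc (array([0.00262426, 0.11753878]), 85, np.float64(0.0018993495218573013))
grip (array([-0.01198532,  0.1636166 ]), 129, np.float64(0.004190981095474865)) -0.1495612231389479 -0.1050016049880092
knob [-0.00029382  0.08574772] 0.25707874726699437 110
[ 0.58772538 -0.02358119  0.15192052] [ 2.43377552  0.77308082 -0.2923273 ] [-0.00812369 -0.14356876  0.15192052]
```

```bash
python3 -m handwheel '{"hand":[0.1,0.1,0.1,0.1,0.1,0.1,0.1,0.1,0.1,0.1,0.1],"translation":[[-2.5,-0.2,-0.8],[-4.9,-0.4,-1.8],[-7.2,-0.5,-3.1],[-9.3,-0.7,-4.5],[-11.4,-0.8,-6.2],[-13.3,-1,-8],[-15,-1.1,-9.9],[-16.6,-1.2,-12],[-17.9,-1.3,-14.3],[-19.1,-1.4,-16.6],[-19.1,-1.4,-16.6]],"turn":[[0,0,0],[0,0,0],[0,0,0],[0,0,0],[0,0,0],[0,0,0],[0,0,0],[0,0,0],[0,0,0],[0,0,0],[0,0,0]]}' 6
python3 - <<'E'
from fit import *
avg("side","s5",4);report("s5")
o=robot.get_obs();print(o["position"],o["ft_force"],plate(o["position"]))
E
```

```text
time: 9.9
position: [0.568, -0.0249, 0.1346]
tool_rot: [0.68, 0.733, -0.0, -0.0]
ft_force: [3.8, 0.8, -0.5]
grip_width: 0.0178
grip_force: 6.0
shaft- (array([0.00255463, 0.12165893]), 134, np.float64(0.0005742496196236669))
shaft+ (array([0.00202064, 0.12153466]), 145, np.float64(0.000992898216514441))
ecc (array([0.0056574 , 0.11947416]), 76, np.float64(0.0015412785745291067))
grip (array([-0.02492036,  0.15955753]), 36, np.float64(0.003724997380913648)) -0.14952909459373262 -0.1050797374665544
knob [-0.00035826  0.08606464] 0.2569926172420276 107
[ 0.56800247 -0.02490535  0.13473427] [ 4.05978009  0.10251301 -1.55015813] [-0.02789076 -0.14347067  0.13473427]
```

```bash
python3 -m handwheel '{"hand":[0.1,0.1,0.1,0.1,0.1],"translation":[[0.2,0,-2.4],[-0.7,0,-4.9],[-1.2,-0.1,-7.5],[-1.5,-0.1,-10.1],[-1.5,-0.1,-10.1]],"turn":[[0,0,0],[0,0,0],[0,0,0],[0,0,0],[0,0,0]]}' 6
python3 - <<'E'
from fit import *
o=robot.get_obs();print(o["position"],o["ft_force"],plate(o["position"]))
E
```

```text
time: 10.52
position: [0.5669, -0.025, 0.1247]
tool_rot: [0.681, 0.733, 0.0, 0.0]
ft_force: [5.4, -1.6, 0.3]
grip_width: 0.0178
grip_force: 6.0
[ 0.56694313 -0.02500002  0.12466841] [ 5.41096373 -1.63044593  0.32609042] [-0.02895416 -0.14348888  0.12466841]
```

```bash
python3 -m handwheel '{"hand":[0.1,0.1,0.1],"translation":[[0.7,0,0],[1.5,0.1,0],[1.5,0.1,0]],"turn":[[0,0,0],[0,0,0],[0,0,0]]}' 6
python3 - <<'E'
from fit import *
avg("side","s6",4);report("s6")
o=robot.get_obs();print(o["position"],o["ft_force"],o["moment"],plate(o["position"]))
E
```

```text
time: 10.77
position: [0.5672, -0.0249, 0.1246]
tool_rot: [0.68, 0.733, -0.001, -0.001]
ft_force: [2.6, -1.2, 1.2]
grip_width: 0.0176
grip_force: 6.0
shaft- (array([0.00293819, 0.12119402]), 135, np.float64(0.0005088695113223248))
shaft+ (array([0.00233087, 0.12150657]), 149, np.float64(0.0010664272510923134))
ecc (array([0.00651071, 0.12006448]), 74, np.float64(0.00159046838742743))
grip (array([-0.02431158,  0.15498144]), 28, np.float64(0.003315554338920776)) -0.1495927212510558 -0.10544969672579887
knob [-0.00033283  0.08619752] 0.25699450305087684 107
[ 0.56727382 -0.02492016  0.12463124] [ 0.94866802 -1.8361014  -0.01322494] [-0.42179052 -0.19507882 -0.01748591] [-0.02861858 -0.14343302  0.12463124]
```

```bash
python3 -m handwheel '{"hand":[0.1,0.1,0.1,0.1,0.1,0.1,0.1,0.1,0.1],"translation":[[0,0,-2.6],[0.2,0,-5.2],[0.6,0,-7.8],[1.3,0.1,-10.3],[2.1,0.1,-12.8],[3.2,0.2,-15.2],[4.5,0.3,-17.5],[6,0.4,-19.6],[6,0.4,-19.6]],"turn":[[0,0,0],[0,0,0],[0,0,0],[0,0,0],[0,0,0],[0,0,0],[0,0,0],[0,0,0],[0,0,0]]}' 6
python3 - <<'E'
from fit import *
avg("side","s7",4);report("s7")
o=robot.get_obs();print(o["position"],o["ft_force"],o["moment"],plate(o["position"]))
E
```

```text
time: 11.72
position: [0.5739, -0.0242, 0.1046]
tool_rot: [0.68, 0.733, -0.0, -0.001]
ft_force: [-1.3, -0.1, 1.4]
grip_width: 0.0176
grip_force: 6.0
shaft- (array([0.00297665, 0.12109551]), 126, np.float64(0.0005431359187109166))
shaft+ (array([0.00214699, 0.1215134 ]), 144, np.float64(0.0010404775025217165))
ecc (array([0.00662516, 0.12243554]), 66, np.float64(0.0008620586666666139))
grip (array([-0.0147868 ,  0.16106552]), 16, np.float64(0.0012763416938381576)) -0.148837002853876 -0.1050896555094203
knob [-0.00034873  0.08622676] 0.2571232029294923 108
[ 0.57385772 -0.02417797  0.10483658] [-0.04579947  0.83491466 -1.31152277] [ 0.09220553  0.12485127 -0.04609151] [-0.02199835 -0.14316638  0.10483658]
```

```bash
python3 -m handwheel '{"hand":[0.1,0.1,0.1,0.1,0.1,0.1,0.1,0.1,0.1,0.1,0.1],"translation":[[1.7,0.1,-2],[3.5,0.3,-3.8],[5.6,0.4,-5.5],[7.7,0.5,-7],[10,0.7,-8.3],[12.4,0.9,-9.3],[14.9,1.1,-10.2],[17.4,1.2,-10.9],[20,1.4,-11.3],[22.6,1.6,-11.5],[22.6,1.6,-11.5]],"turn":[[0,0,0],[0,0,0],[0,0,0],[0,0,0],[0,0,0],[0,0,0],[0,0,0],[0,0,0],[0,0,0],[0,0,0],[0,0,0]]}' 6
python3 - <<'E'
from fit import *
avg("side","s8",4);report("s8")
o=robot.get_obs();print(o["position"],o["ft_force"],o["moment"],plate(o["position"]))
E
```

```text
time: 12.83
position: [0.5977, -0.0228, 0.0936]
tool_rot: [0.681, 0.733, 0.0, 0.0]
ft_force: [-1.8, 1.1, -3.0]
grip_width: 0.0177
grip_force: 6.0
shaft- (array([0.00291502, 0.12129417]), 116, np.float64(0.0006105960660957539))
shaft+ (array([0.00227649, 0.12139765]), 143, np.float64(0.0010669738022451845))
ecc (array([0.00404348, 0.12486371]), 69, np.float64(0.0005023817623592358))
grip (array([-0.00396076,  0.16291406]), 28, np.float64(0.004442019364819038)) -0.1494704157818889 -0.10500123350883792
knob [-0.00012834  0.08576033] 0.25698639175475346 106
[ 0.59758995 -0.02283169  0.09371036] [-0.32025602 -0.17045707 -3.43951516] [0.00420974 0.08029356 0.030309  ] [ 0.00176924 -0.14353084  0.09371036]
```

```bash
python3 -m handwheel '{"hand":[0.1,0.1,0.1,0.1,0.1,0.1],"translation":[[2.6,0.2,-0.7],[5.2,0.4,-0.3],[7.6,0.5,0.2],[9.8,0.7,0.8],[9.8,0.7,0.8],[9.8,0.7,0.8]],"turn":[[0,0,0],[0,0,0],[0,0,0],[0,0,0],[0,0,0],[0,0,0]]}' 6
python3 - <<'E'
from fit import *
avg("side","s9",6);report("s9")
o=robot.get_obs();print(o["position"],o["ft_force"],o["moment"],plate(o["position"]))
E
```

```text
time: 13.53
position: [0.6074, -0.0222, 0.095]
tool_rot: [0.681, 0.733, 0.001, 0.001]
ft_force: [-0.9, 0.2, 0.7]
grip_width: 0.0176
grip_force: 6.0
shaft- (array([0.00309759, 0.12108874]), 111, np.float64(0.00046505423368885446))
shaft+ (array([0.00232287, 0.12143097]), 148, np.float64(0.001008285908462731))
ecc (array([0.00312466, 0.125491  ]), 74, np.float64(0.0005079944651680576))
grip (array([0.00625743, 0.1572776 ]), 20, np.float64(0.004119398885615062)) -0.14986660186704673 -0.10504478916250984
knob [-0.00027051  0.0859504 ] 0.2569596153248635 110
[ 0.60728578 -0.02218442  0.09498766] [-1.01226028  0.90205122  0.90273124] [0.0405025  0.11740421 0.04200048] [ 0.01148651 -0.14358274  0.09498766]
```

The high spot is within about 6° of straight up and the shaft is seated. I'll release, retreat straight up and check.

```bash
python3 -m handwheel '{"hand":[0.22,0.24,0.28,0.34,0.42,0.5,0.6,0.6],"translation":[[0,0,0],[0,0,0],[0,0,0],[0,0,0],[0,0,0],[0,0,0],[0,0,0],[0,0,0]],"turn":[[0,0,0],[0,0,0],[0,0,0],[0,0,0],[0,0,0],[0,0,0],[0,0,0],[0,0,0]]}'
python3 -m handwheel '{"hand":[0.6,0.6,0.6,0.6,0.6,0.6,0.6,0.6,0.6,0.6],"translation":[[0,0,8],[0,0,20],[0,0,45],[0,0,75],[0,0,105],[0,-20,140],[0,-30,175],[0,-30,200],[0,-30,200],[0,-30,200]],"turn":[[0,0,0],[0,0,0],[0,0,0],[0,0,0],[0,0,0],[0,0,0],[0,0,0],[0,0,0],[0,0,0],[0,0,0]]}'
python3 - <<'E'
from fit import *
avg("side","s10",6);report("s10")
im=load("s10")[1][170:290,130:290]; a=cv2.resize(im,(800,600),interpolation=cv2.INTER_CUBIC); cv2.imwrite("pics/c10.png",a[:,:,::-1])
E
```

```text
time: 14.5
position: [0.6066, -0.0222, 0.0946]
tool_rot: [0.68, 0.733, 0.0, 0.0]
ft_force: [0.2, 0.5, -0.2]
grip_width: 0.0473
grip_force: 0.0
time: 15.33
position: [0.6075, -0.0525, 0.298]
tool_rot: [0.681, 0.733, 0.001, 0.003]
ft_force: [-0.2, -0.1, -1.1]
grip_width: 0.0524
grip_force: 0.0
shaft- (array([0.00296814, 0.12115034]), 113, np.float64(0.0004789366252341762))
shaft+ (array([0.00219207, 0.12148071]), 144, np.float64(0.0010342777982283683))
ecc (array([0.00299773, 0.12519583]), 76, np.float64(0.00048555659737640604))
grip (array([0.01332202, 0.09299102]), 36, np.float64(0.0004087526465970374)) -0.14957438991331432 -0.12971333625384013
knob [-0.00011237  0.08522162] 0.25698462781300246 112
```

View pics/c10.png

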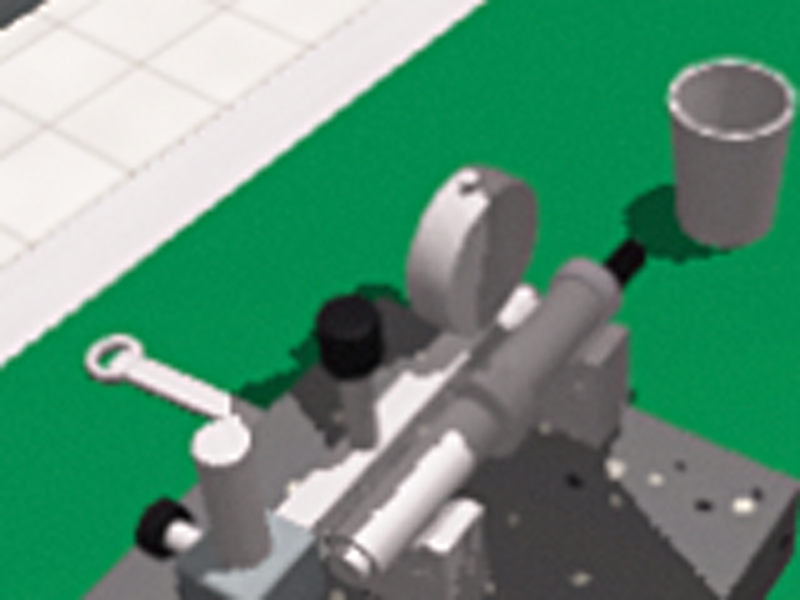

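The crop shows the shaft lying in its V-blocks, the crank hanging low at (625,262), the cup at (730,150) undisturbed and the robot clear. The eccentric's centre is straight above the axis to within about 6°.

```bash
python3 -c "
from rig import hand_in; print(hand_in())"
```

```text
the job is handed in; nothing more can be done
None
```

I handed the job in with the high spot within about 6° of straight under the plunger, the shaft seated in its V-blocks and the robot clear. The arm is slid down about 39 mm, and the shaft passed through the low spot on the way. I worked out the plunger's travel from these measurements and never read it off the dial; no verdict came back.

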